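# Start the extraction, then bring the lathe on

## Task

Cast iron is to be turned, so get the bench ready with your fingertips, picking nothing up: first press the green button on the extractor starter until it stays in, then switch the lathe console's red mains rocker on by pushing down its far half, and then press the console's green start button fully in and let it spring back out. Leave both red stop buttons, the emergency stop and the black work-lamp rocker alone, and do not lift or shift the tools, blanks, mug and oil can lying about.

Things in the scene. Friction and masses are not known exactly. Their poses are not given: they have to be found in the camera images.
- console: Lathe console, fixed: grey box, 176 (x) x 250 (y) mm, top sloping up 0.21 rad towards +x, from 50 mm high at the operator's edge to 86 mm at the back. Origin: centre of underside; +y is the operator's left. Front row, left to right: green start, red stop, red emergency stop on a yellow disc. Back row: red mains rocker, black work-lamp rocker, speed knob (fixed), amber lamp. Controls stand 32 mm proud at most
- mains_press (a point): Spot to press to switch the mains on: middle of the far (console +x) half of the red rocker's face, 10.5 mm from its pivot. Face 31 x 20 mm, long way along the console's x, in a bezel 3 mm high; it tips about the console's y. Off, this far half stands about 13 mm off the panel, near half down; on, the far half is down 4 mm and the face about level. The point moves with the rocker. The next control is 56 mm to the right
- mains (a joint): Mains rocker angle, rad: 0 off (far half up), 0.40 on (far half down). Its over-centre spring snaps it to whichever side of 0.20 it is on, and it stays there; pressing at the marked spot takes about 4 N at first, less further in
- worklamp_press (a point): The same spot on the black work-lamp rocker, of the same make, which is off
- worklamp (a joint): Work-lamp rocker angle, rad: 0 off, 0.40 on; leave it off
- lathe_start_top (a point): Centre of the top face of the lathe's green start button: a 25 mm round cap on the console whose face is parallel to the sloping panel and 16 mm off it, in a steel bezel 5 mm high; it goes in square to the panel
- lathe_start (a joint): Lathe start button travel, m: 0 out, 0.006 fully in. Spring return: 2 N to start, 5 N fully in
- lathe_stop_top (a point): Centre of the top face of the lathe's red stop button, same kind as the green one and 62 mm to its right
- lathe_stop (a joint): Lathe stop button travel, m: 0 out, 0.006 in
- estop_top (a point): Centre of the top of the red emergency-stop mushroom, 40 mm across, 32 mm off the panel, on a yellow disc at the front right of the console
- estop (a joint): Emergency stop travel, m: 0 out, 0.008 in
- starter: Extractor starter, fixed to the bench: a grey and white box lying on its back, 150 (x) x 98 (y) x 78 (high) mm, with a yellow top plate, a green button at its far (+x) end and a red mushroom button at its near end. Origin: centre of its underside, +x to its far end, away from the operator
- ext_start_top (a point): Centre of the top face of the starter's green start button: a 26 mm round cap, level face 94 mm above the bench when out, in a black collar whose top is 83 mm above the bench. Goes straight down
- ext_start (a joint): Starter green button travel, m: 0 out, 0.0064 fully in. It takes about 4 N to start, snaps in past half-way (0.0032) and then stays in by itself
- ext_stop_top (a point): Centre of the top of the starter's red mushroom stop button, 35 mm across, top 106 mm above the bench, 66 mm nearer the operator than the green button
- ext_stop (a joint): Starter stop button travel, m: 0 out, 0.006 in
- chuck_key: Loose steel T-shaped chuck key lying on the bench, 90 x 110 x 16 mm. Origin under its middle
- oil_can: Loose green oil can with a brass spout, 60 mm across, 178 mm high, behind the boxes. Origin: centre of its underside
- mug: Loose blue mug, 82 mm across, 95 mm high, behind the boxes. Origin: centre of its underside
- blank_a: Loose dark cast-iron blank with a bore, 76 mm across, 45 mm high, behind the boxes. Origin: centre of its underside
- blank_b: A second blank like it
- spanner: Loose steel spanner, 200 mm long, lying flat left of the boxes
- screwdriver: Loose screwdriver with an orange handle, lying right of the boxes
- caliper: Loose digital caliper, 230 mm long, 14 mm high, lying in front of the boxes. Origin under the middle of its beam, which runs along its y
There are look-alikes about, which are no part of the job. There is more than one size of the starter; the job needs the largest.

How it is judged:
On the way, in this order (a step that is already met when the one before it is completed fails the run):
1. the starter's green button is pressed in and stays in (value of joint ext_start above 0.005 m), for 0.1 s.
2. then the red mains rocker is on (value of joint mains above 0.33 rad and value of joint ext_start above 0.005 m), for 0.1 s.
3. then the lathe's green start button is pressed in with the fingers (value of joint lathe_start above 0.0045 m and value of joint mains above 0.33 rad and contact force between the fingers and console above 0.3 N), for 0.02 s.
At the end, for the whole second after the job is handed in: The starter's green button is in by more than 5 mm, the mains rocker is on (over 0.33 rad), the lathe's start button has been pressed in by over 4.5 mm and is back out, and both stop buttons and the emergency stop are out (under 1.5 mm) and the work-lamp rocker off (under 0.08 rad) (all of step 2 and value of joint each of lathe_start, lathe_stop, estop, ext_stop below 0.0015 m and value of joint worklamp below 0.08 rad); the robot touches nothing.
It fails at once if the arm or the gripper's body, not the fingers, presses on the console or the starter (contact force between the arm and console above 5 N or contact force between the arm and starter above 5 N).
It fails at once if the lathe's start button is pressed while its mains is off (value of joint lathe_start above 0.003 m and value of joint mains below 0.2 rad).
It fails at once if the mains is switched on before the extractor is started (value of joint mains above 0.3 rad and value of joint ext_start below 0.003 m).
It fails at once if a red stop button or the emergency stop is pressed, or the work-lamp rocker is tipped (value of joint any of lathe_stop, estop, ext_stop above 0.0025 m or value of joint worklamp above 0.2 rad).
It fails at once if a loose thing is shifted by more than 20 mm or lifted by more than 12 mm (distance of any of chuck_key, oil_can, mug, blank_a, blank_b, spanner, screwdriver, caliper from where it was at the start of the episode above 0.02 m or height (world z) of any of chuck_key, oil_can, mug, blank_a, blank_b, spanner, screwdriver, caliper above 0.025 m).
It also fails if it takes over 48 s, if anything falls off the work surface, if the arm or the gripper's body presses on something with over 40 N, if the wrist force passes 120 N, or if a joint passes its speed limit or range.

## Robot

A 7-joint arm with a two-finger parallel gripper is mounted at the origin on the work surface. World frame = base frame: x ahead of the robot, y to its left, z up, the work surface at z = 0. Lengths are in m, angles in rad, forces in N, time in s.
With the tool pointing down it reaches from about 0.425 to 0.8 m from the base axis. Payload 8.3 kg.
Tool frame: the origin (TCP) lies midway between the tips of the shut fingers; the grasp point (between the pads) lies 19 mm behind it (hold_point_z is the distance from the TCP to the grasp point, in m); z points along the fingers, y is the direction in which the jaws open and shut (so a half turn about z gives the same grasp; the last joint's range is limited). The gripper opens to 85 mm and grips with 20 to 120 N. Pads are 22 mm wide; open, the fingers measure 114 mm over their backs; the gripper's body (76 mm by 85 mm) begins 54 mm behind the grasp point. The pads swing forward as they close: fully open they stand 13 mm farther back than shut.
Start: joints at [1.085, 0.383, 0.016, 1.37, -0.006, 1.388, -0.046], TCP at [0.256, -0.57, 0.231] pointing down, gripper open.
Joint ranges: [-2.95, 2.95], [-0.25, 2.06], [-1.52, 1.56], [0.18, 2.33], [-1.44, 4.58], [0.02, 2.06], [-3.01, 3.01]. Speed limits (rad/s): [2.39, 2.39, 3.01, 3.01, 3.14, 3.14, 3.14].

## Interface

Orientations are given as a rotation vector (axis times angle).
In Python, from workcell import * gives the robot as it stands.
- The arm moves only by the tool arm_command, never from a script. Its argument "motion" is a list of rows, each a list of 2 entries, a list of its own where there are three numbers: the shift along the tool's x, y, z in units of 50 mm (1.0 is 50 mm), then the turn, a rotation vector about the tool's x, y, z in units of 5 degrees (1.0 is 5 degrees). A call has 1 to 5 rows; each row is the pose to reach, as a shift and turn from the pose commanded when the call began, along the tool's axes at that moment; what a row does not reach only later rows make up. A row lasts 1/8 s, in which the tool goes at most 62.5 mm and 10.7 degrees, less where a joint would pass 70% of its speed; a pose out of reach is approached as far as the arm can. A call with a gripper value outside its range is refused whole. "hand" is the gripper's target within -1 to 1 (shut at 1, half-way at 0, fully open at -1), set as the call begins (left out, the last holds). The fingers move at their own pace and stop on an object; "newtons" is the grip in N (left out, the last holds). Time passes only in rows, so rows that repeat a pose let the fingers close. It gives the time, the measured TCP pose, the force and the opening at its end, in the units of the state.
- read_state(): the state, without advancing time (a new reading comes with each control period).
- get_image(name): name is "scene" or "side" or "wrist"; returns (picture, depth): 480x640x3 uint8, red, green, blue; 480x640 float32, m along the optical axis (not along the pixel's ray), 0 where there is no reading.
- calibration(name): a dict with "camera_matrix" (3x3 intrinsics, pixels), "pose" (4x4, takes a point from camera to world coordinates); the wrist camera has in their place "hand_eye" (4x4, takes a point from camera to tool coordinates, whose origin is the TCP and whose axes are the flange's). Camera axes: x right, y up, looking along -z (the intrinsics and any distortion apply to the point x, -y, -z); pixel columns grow to the right and rows downward; lengths in m; the calibration is good to about 2 mm. A picture is of the moment at which its call begins: read the wrist's pose just before it. calibration takes no time and is no camera call.
- job_done(): hands the job in, once; it reports no verdict.
Trained networks look in the newest picture that a camera, given by its name, has taken for a name from the list of things; names that differ only in an ending like _2 or _b are one class to them, and where a whole thing is asked for, a point or a joint stands for the part that bears it (a point fixed in the world has none). Each returns a list of dicts, best first, with "p" (0 to 1); they miss things now and then, are a little off and sometimes report something else, mostly with a low value. They report only what shows in the picture. A call takes as long as a camera call. They do not tell look-alikes from the thing itself.
- recognise(camera, target): "location" ([x, y, z] in m, in world coordinates, good to about 4 mm: the middle of the surface that is visible of it).
- masks_of(camera, target): "region" (480x640 bool, what is visible of it).
The state is a dict: "time": time; "joint_pos": joint angles; "joint_vel": joint speeds; "joint_torque": joint torques, N m; "tcp_pos": TCP position; "tcp_rot": TCP orientation; "wrist_force": force on the tool from outside, world axes, zero at the start; "torque": the same for the moment, N m; "gripper_width": finger opening in m.
Only numpy, scipy, OpenCV 4.12 (cv2) and the standard library are available. Lean on these libraries where they do the work, as an engineer would, in place of code of your own. Each camera call takes 0.05 s, during which the arm holds its last target. There are 200 camera calls.

## Working session

There is one attempt and no reset: what is moved stays moved. The work goes in short steps, Python scripts to look and compute and a tool call to move; the robot and the scene stay as the last step left them, time stands still between calls to the robot, and variables do not carry over. Pictures are saved under pics/ and viewed, about 8 in all and at most 12, crops included, and the job is handed in when it is done.

Besides the shell and the picture viewer there is one more tool, called after ">>>" as name(argument=value, ...), one argument or row to a line, values as JSON. arm_command: Moves the arm, as the interface text tells. Its arguments: {"type":"object","properties":{"motion":{"type":"array","items":{"type":"array"}},"hand":{"type":"number"},"newtons":{"type":"number"}},"required":["motion"]}

```bash
mkdir -p pics; cat > h.py <<'E'
from workcell import *
import numpy as np, cv2
from scipy.spatial.transform import Rotation as R
def grab(n,f):
    p,d=get_image(n); cv2.imwrite('pics/'+f,p[:,:,::-1]); np.save('pics/'+f+'.npy',d); return p,d
def campose(n):
    c=calibration(n)
    if 'pose' in c: return c['camera_matrix'],np.array(c['pose']),c
    s=read_state(); T=np.eye(4); T[:3,:3]=R.from_rotvec(s['tcp_rot']).as_matrix(); T[:3,3]=s['tcp_pos']
    return c['camera_matrix'],T@np.array(c['hand_eye']),c
def px(K,T,d,u,v):
    K=np.array(K); z=d if np.isscalar(d) else d[v,u]
    return (T@np.array([(u-K[0,2])/K[0,0]*z,-(v-K[1,2])/K[1,1]*z,-z,1]))[:3]
E
python3 - <<'E'
from h import *
np.set_printoptions(precision=4,suppress=True)
s=read_state();print(s['time'],s['tcp_pos'],s['tcp_rot'],s['gripper_width'])
for n in ('scene','side'):
    grab(n,n+'0.png'); K,T,c=campose(n); print(n,c.keys(),T[:3,3])
    for t in ('console','starter','ext_start_top','ext_stop_top','mains_press','worklamp_press','lathe_start_top','lathe_stop_top','estop_top','oil_can','mug'):
        print(t,[(np.round(r['location'],3).tolist(),round(r['p'],2)) for r in recognise(n,t)][:5])
print(calibration('wrist'))
E
```

```text
0.0 [ 0.2563 -0.5695  0.2303] [-3.0698 -0.6589  0.0006] 0.08556378179127046
scene dict_keys(['camera_matrix', 'pose']) [ 1.2408 -0.252   1.114 ]
console [([0.612, 0.205, 0.071], 0.97), ([0.489, 0.531, 0.009], 0.45)]
starter [([0.561, -0.353, 0.06], 0.91), ([0.613, -0.184, 0.078], 0.71), ([0.406, -0.059, 0.057], 0.62), ([0.544, 0.139, 0.091], 0.28)]
ext_start_top [([0.525, 0.288, 0.078], 0.68), ([0.615, -0.184, 0.093], 0.62), ([0.563, -0.345, 0.074], 0.46)]
ext_stop_top [([0.504, -0.349, 0.079], 0.53), ([0.355, -0.057, 0.081], 0.51), ([0.548, -0.177, 0.106], 0.46)]
mains_press [([0.597, 0.298, 0.087], 0.62)]
worklamp_press [([0.608, 0.207, 0.069], 0.69), ([0.606, 0.245, 0.079], 0.45), ([0.757, -0.256, 0.042], 0.18)]
lathe_start_top [([0.489, 0.53, 0.007], 0.72)]
lathe_stop_top [([0.535, 0.228, 0.076], 0.55), ([0.551, -0.182, 0.106], 0.34)]
estop_top [([0.598, 0.3, 0.085], 0.65), ([0.545, 0.138, 0.094], 0.43)]
oil_can [([0.766, 0.008, 0.086], 0.81), ([0.605, 0.241, 0.08], 0.72)]
mug [([0.754, 0.243, 0.055], 0.77), ([0.548, -0.181, 0.108], 0.58)]
side dict_keys(['camera_matrix', 'pose']
[... 378 characters left out ...]
9, 0.308, 0.085], 0.62)]
worklamp_press [([0.6, 0.254, 0.085], 0.66), ([0.59, 0.308, 0.084], 0.3)]
lathe_start_top [([0.513, 0.298, 0.075], 0.51)]
lathe_stop_top [([0.521, 0.298, 0.079], 0.49), ([0.527, 0.233, 0.076], 0.4)]
estop_top [([0.534, 0.15, 0.094], 0.72), ([0.516, 0.3, 0.075], 0.44)]
oil_can [([0.734, 0.032, 0.071], 0.91)]
mug [([0.747, 0.258, 0.076], 0.97)]
{'camera_matrix': array([[388.501 ,   0.    , 314.5838],
       [  0.    , 388.501 , 244.1428],
       [  0.    ,   0.    ,   1.    ]]), 'hand_eye': array([[-0.0007,  0.9601,  0.2797,  0.0725],
       [ 1.    ,  0.0005,  0.0007, -0.0009],
       [ 0.0005,  0.2797, -0.9601, -0.1425],
       [ 0.    ,  0.    ,  0.    ,  1.    ]])}
```

View pics/scene0.png

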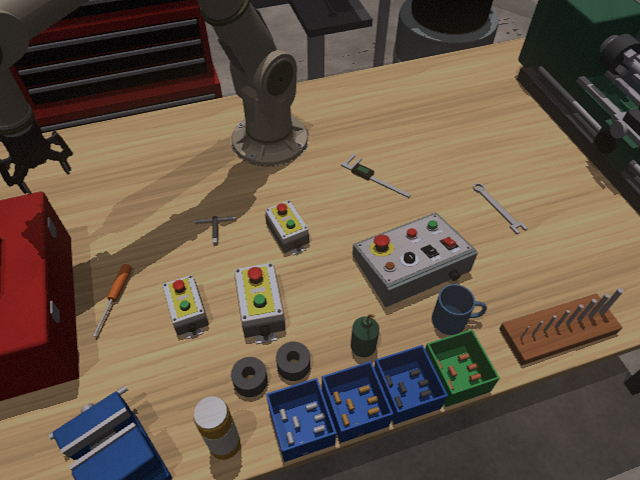

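View pics/side0.png

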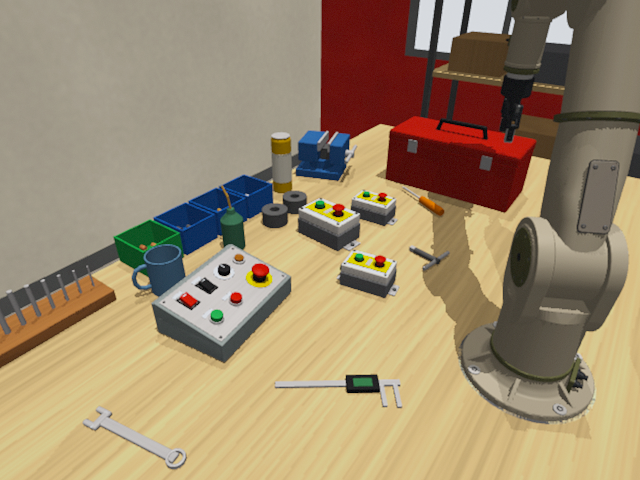

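The scene picture shows three starters. The largest is at about (258,300), with its green button at (0.613,-0.183,0.094), which matches the 94 mm given. The console is at about (415,258), and its green start is at (432,226). Next I'll shut the fingers and move over to the starter for a closer look.

>>> arm_command(
  motion=[
    [[1.0,-0.5,-0.2],[0,0,1]],
    [[2.1,-1.1,-0.4],[0,0,2]],
    [[3.2,-1.7,-0.4],[0,0,3]],
    [[4.3,-2.3,-0.4],[0,0,4]],
    [[5.4,-2.9,-0.4],[0,0,4.84]],
  ],
  hand=1,
)

```text
time: 1.82
tcp_pos: [0.4434, -0.3263, 0.2516]
tcp_rot: [3.141, -0.004, 0.001]
wrist_force: [0.6, 0.1, 0.5]
gripper_width: 0.0004
```

```bash
cat >> h.py <<'E'
def plan(p,Rt=None):
    s=read_state(); R0=R.from_rotvec(s['tcp_rot']); d=R0.inv().apply(np.array(p)-s['tcp_pos'])/.05
    t=(R0.inv()*Rt).as_rotvec(degrees=True)/5 if Rt is not None else 0
    print('shift',np.round(d,2),'turn',np.round(t,2),'t',s['time'],'tcp',np.round(s['tcp_pos'],4),'F',np.round(s['wrist_force'],1))
def down(yaw,tilt=0): # tool z = -(panel normal) for a panel sloping up by tilt toward its +x
    return R.from_euler('z',yaw)*R.from_euler('y',-tilt)*R.from_euler('x',np.pi)
E
python3 - <<'E'
from h import *
plan([.57,-.18,.23],down(0))
E
```

```text
shift [ 2.53 -2.93  0.43] turn [ 0.01 -0.01 -0.03] t 1.825 tcp [ 0.4434 -0.3263  0.2516] F [0.6 0.1 0.5]
```

>>> arm_command(
  motion=[
    [[0.8,-0.9,0.1],[0,0,0]],
    [[1.6,-1.8,0.2],[0,0,0]],
    [[2.2,-2.5,0.4],[0,0,0]],
    [[2.5,-2.9,0.4],[0,0,0]],
    [[2.5,-2.9,0.4],[0,0,0]],
  ],
)

```text
time: 2.45
tcp_pos: [0.5684, -0.1801, 0.231]
tcp_rot: [-3.14, -0.008, 0.0]
wrist_force: [0.6, -1.5, -0.1]
gripper_width: 0.0003
```

```bash
cat >> h.py <<'E'
def look(f,targets):
    K,T,_=campose('wrist'); p,d=grab('wrist',f)
    for t in targets:
        print(t,[(np.round(r['location'],4).tolist(),round(r['p'],2)) for r in recognise('wrist',t)][:3])
    hsv=cv2.cvtColor(p,cv2.COLOR_RGB2HSV)
    for nm,ms in (('green',[(45,80)]),('red',[(0,6),(174,180)])):
        m=sum(cv2.inRange(hsv,(a,130,60),(b,255,255)) for a,b in ms)
        n,l,st,c=cv2.connectedComponentsWithStats(m.astype(np.uint8))
        for i in range(1,n):
            if st[i,4]>150:
                q=np.array([px(K,T,d,u,v) for v,u in np.argwhere(l==i)[::3]])
                zt=np.percentile(q[:,2],90); top=q[q[:,2]>zt-.005]
                print(nm,st[i],'centre px',np.round(c[i]),'med',np.round(np.median(q,0),4),'mid',np.round((q.min(0)+q.max(0))/2,4),'topmid',np.round((top.min(0)+top.max(0))/2,4),'ext',np.round(np.ptp(top,axis=0),4))
    return p,d,K,T
E
python3 - <<'E'
from h import *
look('w1.png',['ext_start_top','ext_stop_top']); plan([.613,-.183,.11])
E
```

```text
ext_start_top [([0.6114, -0.1809, 0.0959], 0.96), ([0.5587, -0.3458, 0.0718], 0.94)]
ext_stop_top [([0.5507, -0.1727, 0.1057], 0.87), ([0.5093, -0.3483, 0.0833], 0.63)]
green [ 302  154   36   36 1016] centre px [319. 172.] med [ 0.6125 -0.1813  0.094 ] mid [ 0.6125 -0.1819  0.0892] topmid [ 0.6125 -0.1817  0.0938] ext [0.0247 0.0236 0.0047]
green [510 225  26  24 474] centre px [522. 237.] med [ 0.5595 -0.3449  0.073 ] mid [ 0.5596 -0.3449  0.07  ] topmid [ 0.5596 -0.3449  0.072 ] ext [0.0184 0.0191 0.005 ]
red [ 288  240   44   44 1504] centre px [309. 261.] med [ 0.5491 -0.1743  0.105 ] mid [ 0.5476 -0.1746  0.0951] topmid [ 0.5476 -0.1746  0.1043] ext [0.0326 0.0316 0.006 ]
red [505 285  33  30 742] centre px [521. 299.] med [ 0.5096 -0.3465  0.0815] mid [ 0.5084 -0.3476  0.0737] topmid [ 0.5084 -0.3476  0.0807] ext [0.0256 0.0255 0.0057]
shift [ 0.93 -0.03  2.43] turn 0 t 2.6 tcp [ 0.5667 -0.1844  0.2314] F [ 0.4 -1.1 -0.1]
```

View pics/w1.png

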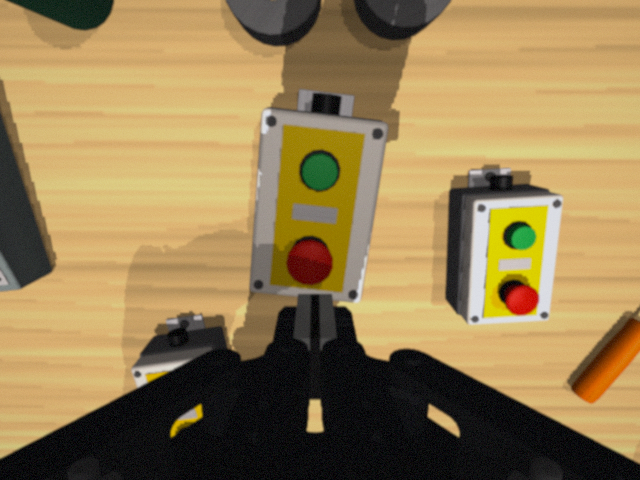

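The wrist picture shows the large starter in the middle, with green at (319,172), i.e. (0.6125,-0.182,0.094), and red at (309,261). I'll move above the green button.

>>> arm_command(
  motion=[
    [[0.5,0,0.3],[0,0,0]],
    [[0.9,0,1.2],[0,0,0]],
    [[0.92,0,2.1],[0,0,0]],
    [[0.92,0,2.3],[0,0,0]],
    [[0.92,0,2.3],[0,0,0]],
  ],
)

```text
time: 3.22
tcp_pos: [0.6129, -0.1841, 0.117]
tcp_rot: [3.141, -0.002, -0.0]
wrist_force: [0.6, 0.1, 0.3]
gripper_width: -0.0001
```

```bash
python3 - <<'E'
from h import *
plan([.6125,-.1817,.094])
E
```

```text
shift [-0.01 -0.05  0.46] turn 0 t 3.225 tcp [ 0.6129 -0.1841  0.117 ] F [0.6 0.1 0.3]
```

>>> arm_command(
  motion=[
    [[0,-0.05,0.3],[0,0,0]],
    [[0,-0.05,0.45],[0,0,0]],
    [[0,-0.05,0.52],[0,0,0]],
    [[0,-0.05,0.57],[0,0,0]],
    [[0,-0.05,0.6],[0,0,0]],
  ],
)

```text
time: 3.85
tcp_pos: [0.6134, -0.1805, 0.0876]
tcp_rot: [3.141, 0.001, 0.001]
wrist_force: [-7.2, 2.0, 16.1]
gripper_width: 0.0002
```

>>> arm_command(
  motion=[
    [[0,0,0],[0,0,0]],
    [[0,0,-0.5],[0,0,0]],
    [[0,0,-1.5],[0,0,0]],
    [[0,0,-2.6],[0,0,0]],
    [[0,0,-2.9],[0,0,0]],
  ],
)

```text
time: 4.47
tcp_pos: [0.615, -0.1808, 0.2364]
tcp_rot: [3.14, 0.001, 0.011]
wrist_force: [-0.6, -0.2, 0.5]
gripper_width: -0.0004
```

```bash
python3 - <<'E'
from h import *
look('w2.png',['ext_start_top']); plan([.53,.24,.24],down(.15,.21))
E
```

```text
ext_start_top [([0.6113, -0.18, 0.0864], 0.72), ([0.5618, -0.342, 0.0691], 0.61), ([0.4112, -0.0504, 0.0706], 0.57)]
green [301 217  33  32 831] centre px [317. 232.] med [ 0.6128 -0.1813  0.0875] mid [ 0.6119 -0.1814  0.0856] topmid [ 0.6119 -0.1814  0.0864] ext [0.0259 0.025  0.0057]
green [498 278  24  22 410] centre px [509. 289.] med [ 0.5597 -0.3446  0.0729] mid [ 0.618  -0.2667  0.2225] topmid [ 0.618  -0.2666  0.2252] ext [0.136  0.1747 0.3086]
red [494 333  31  28 664] centre px [508. 346.] med [ 0.5099 -0.3463  0.0814] mid [ 0.5908 -0.2699  0.2231] topmid [ 0.5908 -0.2699  0.2286] ext [0.1906 0.1813 0.3017]
shift [-1.68 -8.41 -0.14] turn [ 0.2   2.36 -1.71] t 4.575 tcp [ 0.6143 -0.1807  0.2337] F [ 0.9 -0.2 -0.7]
```

The starter button stays in, with its face at 0.0875. Moving to the console.

>>> arm_command(
  motion=[
    [[-0.6,-1.0,-0.2],[0,0,0]],
    [[-1.2,-2.1,-0.2],[0,0,0]],
    [[-1.7,-3.2,-0.2],[0,0,0]],
    [[-1.7,-4.4,-0.2],[0,0.8,-0.6]],
    [[-1.7,-5.6,-0.2],[0.1,1.6,-1.2]],
  ],
)

```text
time: 5.2
tcp_pos: [0.5269, 0.1013, 0.2393]
tcp_rot: [-3.121, -0.168, -0.218]
wrist_force: [1.0, 0.5, 0.3]
gripper_width: 0.0001
```

```bash
python3 - <<'E'
from h import *
plan([.53,.24,.24],down(.15,.21))
E
```

```text
shift [ 0.36 -2.75  0.04] turn [ 0.07  0.81 -0.48] t 5.2 tcp [0.5269 0.1013 0.2393] F [1.  0.5 0.3]
```

>>> arm_command(
  motion=[
    [[0.1,-1.0,0],[0,0.4,-0.2]],
    [[0.2,-2.0,0],[0,0.8,-0.5]],
    [[0.35,-2.6,0],[0.1,0.8,-0.5]],
    [[0.35,-2.75,0],[0.1,0.8,-0.5]],
    [[0.35,-2.75,0],[0.1,0.8,-0.5]],
  ],
)

```text
time: 5.82
tcp_pos: [0.5304, 0.2373, 0.2424]
tcp_rot: [-3.099, -0.233, -0.322]
wrist_force: [0.1, -0.5, -0.7]
gripper_width: 0.0003
```

```bash
python3 - <<'E'
from h import *
p,d,K,T=look('w3.png',['mains_press','worklamp_press','lathe_start_top','lathe_stop_top','estop_top'])
# panel plane fit around the console
s=read_state(); print('tool z',R.from_rotvec(s['tcp_rot']).apply([0,0,1]))
plan([.595,.30,.15])
E
```

```text
mains_press [([0.5959, 0.2988, 0.0876], 0.88)]
worklamp_press [([0.5987, 0.2478, 0.0874], 0.93)]
lathe_start_top [([0.5216, 0.2959, 0.0792], 0.9)]
lathe_stop_top [([0.5318, 0.2316, 0.0774], 0.63)]
estop_top [([0.5394, 0.1428, 0.0924], 0.97)]
green [234 249  28  28 622] centre px [248. 263.] med [0.5234 0.2944 0.0762] mid [0.5231 0.2943 0.0749] topmid [0.5231 0.2943 0.0763] ext [0.0231 0.0222 0.0063]
green [611 444  18  15 154] centre px [620. 450.] med [ 0.4097 -0.0472  0.0729] mid [0.4877 0.0945 0.2334] topmid [0.5527 0.2115 0.3602] ext [0.037  0.0659 0.0727]
red [232 156  28  41 983] centre px [246. 177.] med [0.5919 0.3033 0.0857] mid [0.5899 0.2809 0.2349] topmid [0.5899 0.2795 0.2413] ext [0.0374 0.0702 0.3106]
red [ 407  248   49   47 1741] centre px [431. 271.] med [0.541  0.1475 0.0915] mid [0.5462 0.1861 0.2354] topmid [0.5476 0.1861 0.2427] ext [0.0471 0.1166 0.3078]
red [308 250  28  29 651] centre px [321. 264.] med [0.5311 0.2339 0.076 ] mid [0.5307 0.2336 0.0736] topmid [0.5306 0.2336 0.0763] ext [0.0229 0.0228 0.0062]
tool z [ 0.20579116  0.03286561 -0.97804389]
shift [ 1.02 -1.05  2.14] turn 0 t 6.125 tcp [0.5312 0.237  0.244 ] F [-0.1  0.4  1.1]
```

View pics/w3.png

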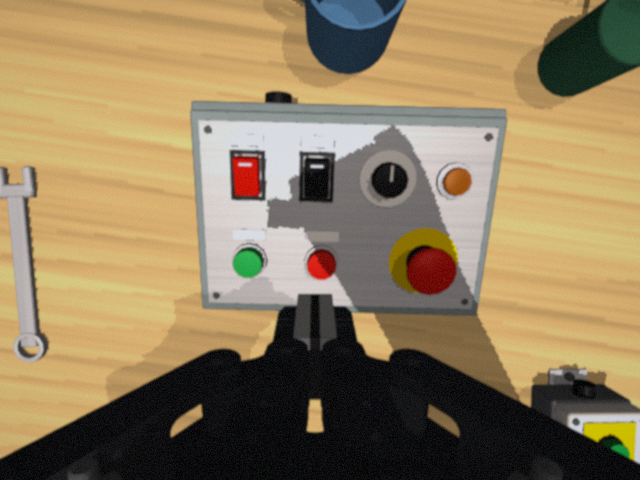

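The wrist picture shows the console upright. The red mains rocker is at (246,177), the black rocker at (317,177), green start at (248,263), red stop at (321,264) and the e-stop at (431,271). That gives a yaw of about 0.13, a rocker pivot at about (0.592,0.303,0.085) and green start at (0.523,0.294,0.076).

```bash
python3 - <<'E'
from h import *
plan([.597,.304,.1115])
E
```

```text
shift [ 0.91 -1.13  2.91] turn 0 t 6.125 tcp [0.5312 0.237  0.244 ] F [-0.1  0.4  1.1]
```

>>> arm_command(
  motion=[
    [[0.5,-0.8,0.3],[0,0,0]],
    [[0.9,-1.13,1.0],[0,0,0]],
    [[0.9,-1.13,2.0],[0,0,0]],
    [[0.9,-1.13,2.8],[0,0,0]],
    [[0.9,-1.13,2.85],[0,0,0]],
  ],
)

```text
time: 6.75
tcp_pos: [0.594, 0.3033, 0.1104]
tcp_rot: [-3.102, -0.231, -0.317]
wrist_force: [-0.5, -0.3, 0.3]
gripper_width: -0.0001
```

```bash
python3 - <<'E'
from h import *
plan([.602,.3046,.087])
E
```

```text
shift [ 0.07 -0.    0.49] turn 0 t 6.75 tcp [0.594  0.3033 0.1104] F [-0.5 -0.3  0.3]
```

>>> arm_command(
  motion=[
    [[0.07,0,0.15],[0,0,0]],
    [[0.07,0,0.27],[0,0,0]],
    [[0.07,0,0.36],[0,0,0]],
    [[0.07,0,0.43],[0,0,0]],
    [[0.07,0,0.48],[0,0,0]],
  ],
)

```text
time: 7.38
tcp_pos: [0.6038, 0.3067, 0.0916]
tcp_rot: [-3.097, -0.232, -0.327]
wrist_force: [0.5, -0.4, 4.8]
gripper_width: -0.0
```

>>> arm_command(
  motion=[
    [[0,0,0.03],[0,0,0]],
    [[0,0,0.06],[0,0,0]],
    [[0,0,0.09],[0,0,0]],
    [[0,0,0.09],[0,0,0]],
  ],
)

```text
time: 7.88
tcp_pos: [0.6046, 0.3069, 0.088]
tcp_rot: [-3.098, -0.232, -0.327]
wrist_force: [-2.3, -2.0, 8.7]
gripper_width: 0.0001
```

>>> arm_command(
  motion=[
    [[0,0,0.04],[0,0,0]],
    [[0,0,0.06],[0,0,0]],
    [[0,0,0.06],[0,0,0]],
  ],
)

```text
time: 8.25
tcp_pos: [0.6049, 0.3071, 0.0875]
tcp_rot: [-3.098, -0.232, -0.329]
wrist_force: [-15.8, -8.1, 28.1]
gripper_width: -0.0003
```

Hard stop reached: 28 N with almost no movement. Backing off to look.

>>> arm_command(
  motion=[
    [[0,0,-0.4],[0,0,0]],
    [[0,0,-1.2],[0,0,0]],
    [[-0.5,0,-2.0],[0,0,0]],
    [[-1.0,0.2,-2.6],[0,0,0]],
    [[-1.5,0.2,-2.6],[0,0,0]],
  ],
)

```text
time: 8.88
tcp_pos: [0.5074, 0.282, 0.1985]
tcp_rot: [-3.096, -0.231, -0.332]
wrist_force: [-0.6, 0.1, 0.0]
gripper_width: -0.0004
```

```bash
python3 - <<'E'
from h import *
p,d,K,T=look('w4.png',['lathe_start_top'])
a=cv2.imread('pics/w3.png')[120:320,180:480]; b=cv2.imread('pics/w4.png')[100:400,150:500]
cv2.imwrite('pics/w4c.png',np.hstack([cv2.resize(a,(400,300)),cv2.resize(b,(400,343))[:300]]))
K,T,_=campose('side'); im,ds=get_image('side')
cv2.imwrite('pics/s1.png',cv2.resize(im[230:360,140:310,::-1],None,fx=4,fy=4,interpolation=2))
cv2.imwrite('pics/c.png',np.vstack([cv2.imread('pics/w4c.png'),cv2.resize(np.hstack([cv2.imread('pics/side0.png')[260:340,150:300],im[260:340,150:300,::-1]]),(800,213))]))
plan([.518,.2936,.1005])
E
```

```text
lathe_start_top [([0.5205, 0.2923, 0.0748], 0.73)]
green [287 236  32  31 784] centre px [303. 251.] med [0.5217 0.2948 0.0763] mid [0.5216 0.2946 0.0761] topmid [0.5216 0.2946 0.0761] ext [0.0224 0.0223 0.0063]
red [ 289  125   31   50 1241] centre px [304. 151.] med [0.5897 0.3035 0.0862] mid [0.577  0.3016 0.2123] topmid [0.577  0.3012 0.218 ] ext [0.0597 0.0253 0.2699]
red [ 490  235   60   52 2376] centre px [519. 260.] med [0.5389 0.1488 0.0913] mid [0.5365 0.2001 0.2041] topmid [0.5399 0.2084 0.2208] ext [0.0321 0.1603 0.2643]
red [371 237  34  33 877] centre px [387. 253.] med [0.5292 0.2345 0.0761] mid [0.532  0.2552 0.2054] topmid [0.5325 0.2552 0.213 ] ext [0.0293 0.0668 0.28  ]
shift [-0.14 -0.2   1.92] turn 0 t 9.025 tcp [0.5064 0.2817 0.1959] F [ 0.  -0.2  0.8]
```

View pics/c.png

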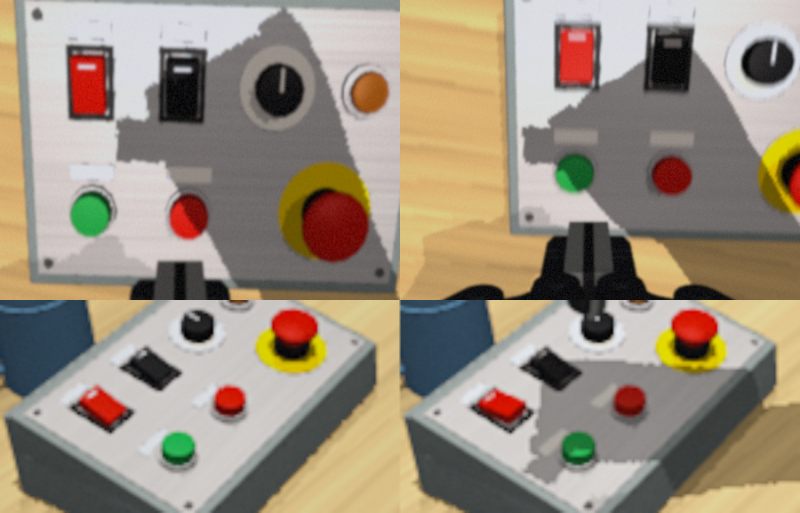

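The rocker looks tipped compared with before: its near edge is now raised in the side view. I'll confirm from depth that its face is parallel to the panel.

```bash
python3 - <<'E'
from h import *
K,T,_=campose('wrist')
def slope(f,u0,u1,v0,v1,red):
    p=cv2.imread('pics/'+f)[:,:,::-1];d=np.load('pics/'+f+'.npy');h=cv2.cvtColor(p,cv2.COLOR_RGB2HSV)
    q=np.array([px(K,T,d,u,v) for v in range(v0,v1) for u in range(u0,u1)])
    q=q[(q[:,2]<.13)&(q[:,2]>.03)]
    A=np.c_[q[:,:2],np.ones(len(q))];c=np.linalg.lstsq(A,q[:,2],rcond=None)[0]
    for _ in range(3):
        r=abs(q[:,2]-A@c)<.003; c=np.linalg.lstsq(A[r],q[r,2],rcond=None)[0]
    print(f,'slope x',np.round(np.arctan(c[0]),3),len(q))
slope('w4.png',295,314,135,170,1); slope('w4.png',375,394,135,170,0); slope('w4.png',330,355,150,220,0)
E
```

```text
w4.png slope x 0.005 661
w4.png slope x 0.406 662
w4.png slope x 0.205 1746
```

The mains is on: its face slope went from +0.2 to -0.2 relative to the panel, while the work lamp is still at +0.2. Now the green start.

>>> arm_command(
  motion=[
    [[-0.1,-0.2,0.6],[0,0,0]],
    [[-0.14,-0.22,1.3],[0,0,0]],
    [[-0.14,-0.22,1.8],[0,0,0]],
    [[-0.14,-0.22,1.9],[0,0,0]],
    [[-0.14,-0.22,1.9],[0,0,0]],
  ],
)

```text
time: 9.65
tcp_pos: [0.5189, 0.2949, 0.1014]
tcp_rot: [-3.098, -0.232, -0.325]
wrist_force: [0.1, -0.1, 0.5]
gripper_width: 0.0001
```

```bash
python3 - <<'E'
from h import *
plan([.5232,.2948,.0703])
E
```

```text
shift [-0.05  0.02  0.63] turn 0 t 9.65 tcp [0.5189 0.2949 0.1014] F [ 0.1 -0.1  0.5]
```

>>> arm_command(
  motion=[
    [[-0.05,0,0.3],[0,0,0]],
    [[-0.05,0,0.48],[0,0,0]],
    [[-0.05,0,0.58],[0,0,0]],
    [[-0.05,0,0.65],[0,0,0]],
    [[-0.05,0,0.7],[0,0,0]],
  ],
)

```text
time: 10.28
tcp_pos: [0.5227, 0.2955, 0.0698]
tcp_rot: [-3.1, -0.233, -0.327]
wrist_force: [-30.8, -18.5, 55.9]
gripper_width: -0.0001
```

Fully in, on the hard stop. Retracting straight out along the tool axis.

>>> arm_command(
  motion=[
    [[0,0,-0.15],[0,0,0]],
    [[0,0,-0.8],[0,0,0]],
    [[0,0,-1.8],[0,0,0]],
    [[-0.3,0,-2.8],[0,0,0]],
    [[-0.3,0,-2.9],[0,0,0]],
  ],
)

```text
time: 10.9
tcp_pos: [0.4792, 0.2903, 0.2095]
tcp_rot: [-3.094, -0.234, -0.336]
wrist_force: [0.2, -0.3, 0.0]
gripper_width: 0.0001
```

```bash
python3 - <<'E'
from h import *
look('w5.png',[])
p,d=grab('scene','sc2.png'); K,T,_=campose('scene')
cv2.imwrite('pics/e.png',np.hstack([cv2.imread('pics/w5.png'),cv2.imread('pics/sc2.png')])[::1,:][:, :] if 0 else np.vstack([cv2.resize(cv2.imread('pics/w5.png'),(400,300)),cv2.resize(cv2.imread('pics/sc2.png'),(400,300))]))
plan([.5,.2,.3])
E
```

```text
green [305 197  31  33 789] centre px [320. 213.] med [0.5223 0.2951 0.0763] mid [0.5224 0.2948 0.2185] topmid [0.5224 0.2948 0.2185] ext [0.0239 0.0223 0.2911]
red [ 309   88   29   48 1218] centre px [323. 112.] med [0.592  0.3035 0.0864] mid [0.565  0.3033 0.2194] topmid [0.5636 0.3034 0.2237] ext [0.09   0.0218 0.2808]
red [ 503  194   57   54 2376] centre px [531. 220.] med [0.5398 0.1486 0.0913] mid [0.5381 0.212  0.2244] topmid [0.5381 0.2123 0.2264] ext [0.039  0.1689 0.2753]
red [386 199  34  33 865] centre px [402. 215.] med [0.53   0.2344 0.0761] mid [0.5303 0.2341 0.0744] topmid [0.5301 0.2341 0.0761] ext [0.0238 0.024  0.0063]
shift [ 0.54  1.81 -1.81] turn 0 t 11.0 tcp [0.4794 0.2886 0.206 ] F [-0.5  0.3  0.2]
```

View pics/e.png

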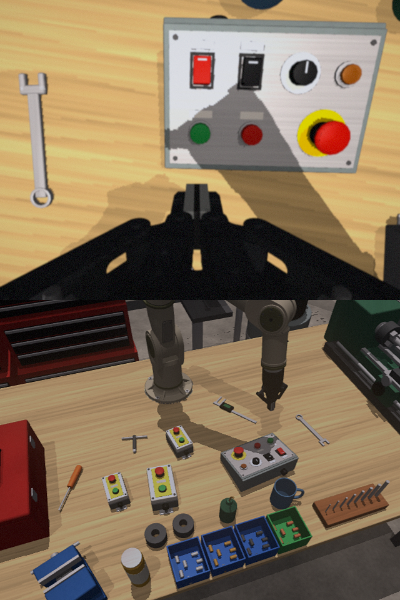

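The pictures show the green start back out (face at 0.0763 as before), the stop and e-stop out, and the loose things where they were. The arm is clear, so I'm handing in.

```bash
python3 -c "
from h import *
print(job_done(), read_state()['time'])"
```

```text
the job is handed in; nothing more can be done
the job is handed in; nothing more can be done
```

I pressed the three controls in order with shut fingertips and handed the job in at about 11 s on the robot's clock; the simulator gave no verdict.

1. **Extractor starter:** I pressed the green button on the largest starter. A look straight after showed its face at 87.5 mm, down from 94 mm, so it stayed in. I did not measure it again at the end.
2. **Mains rocker:** I pushed its far half down to the stop. By depth its face is now 0.2 rad below the panel slope. The work-lamp rocker is 0.2 rad above it, so it is still off.
3. **Lathe start:** I pressed the green button fully in, and it came back out to 76.3 mm, its height before. The press ended at 56 N, harder than needed but under the 120 N limit.

In the last pictures the lathe stop and emergency stop were at their earlier heights. The starter's red stop and the loose things looked untouched in the final scene picture, though I did not measure them. The arm was clear, with about zero wrist force.

One disagreement: the network's mains spot lay about 7 mm short of mine. I used the one worked out from the image and depth, and the rocker switched.

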